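# Hold the phone cradle's spring jaw open at the mark

### The job

Swing the steel locking lever of the phone cradle up until it stands upright or leans over past upright, so that it no longer bars the spring jaw. Then pull the jaw out by its yellow tab until the yellow pointer lines up with the red mark, and keep it there so that the phone could be laid in: finish still holding the tab, do not let go. Do not shift or knock over the bottles, stones and phone around the cradle.

Things in the scene. Friction and masses are not known exactly. Their poses are not given: they have to be found in the camera images.
- cradle: grey phone cradle, fixed on a fixed round white board (430 mm across, 12 mm thick). Origin: on the base's underside. x: lengthwise, away from the yellow tab (the jaw pulls out to -x); y: to the side where the shut lever's red grip sticks out; z up. Base 12 mm thick, x -110 to 100, y -50 to 50 mm, plus a scale wing to y = 70 at x -120 to -50. Fixed black jaw, 42 mm high, at x 85 to 100.
- lever (a joint): angle of the locking lever, rad: 0 shut (lying level across the cradle in front of the black spring jaw, which it blocks), 1.57 upright, 2.0 end stop (leaning over past upright, away from the side where its red grip lay). Starts within 0 to 0.1. A light friction hinge (about 0.06 N m) keeps it wherever it is left.
- lever_hinge (a point): the lever's hinge axis, on the cradle at (14, -60, 29) mm in its frame; the axis runs along the cradle's x, so the lever swings up in the cradle's y-z plane.
- lever_grip (a point): centre of the red grip at the lever's end, 134 mm from the hinge axis; the grip is 12 mm wide along the cradle's x, 26 mm along the lever and 16 mm thick; the rest of the lever is a 10 x 10 mm steel bar. Shut, the grip's centre is 29 mm above the board, 24 mm out beyond the base's edge, with nothing under it.
- jaw (a joint): how far the spring jaw is pulled out, m: 0 home, 0.065 end stop. It slides straight to the cradle's -x. A spring pulls it home: about 4 N at home, rising by 1.3 N per 10 mm; it goes home when let go. While the lever is shut it cannot move more than 4 mm.
- pull_tab (a point): centre of the top of the yellow pull tab on the spring jaw: 16 mm thick along the cradle's x, 34 mm wide along y; its sides are free for 46 mm below the top, where an aluminium carriage plate (30 mm wide) joins it to the jaw. Home, it stands at (-55, 0, 64) mm in the cradle's frame, with 70 mm free between it and the black jaw (45 mm high) behind it, apart from the lever while that is shut.
- pointer (a point): tip of the yellow pointer, a 5 mm wide finger that reaches from the pull tab's foot sideways to the cradle's +y, over the scale wing; it moves with the jaw. Home, its tip is at (-55, 56, 16) mm in the cradle's frame, beside the tab.
- mark_line (a point): inner end of the red mark, a fixed bar 5 mm wide and 14 mm long lying across the outer edge of the scale wing, just beyond the pointer's tip, 28 to 52 mm further to the cradle's -x than the pointer at home (varies). Its axes are the cradle's; the pointer lines up with it when both have the same x there.
- blue_bottle: bystander: dark blue glass bottle, black cap, 28 mm across, 70 mm high; loose, standing near the board's rim; origin at the centre of its underside
- amber_bottle: bystander: amber bottle, white cap, 32 mm across, 75 mm high; loose, standing near the board's rim; origin at the centre of its underside
- red_jar: bystander: white jar with red lid, 36 mm across, 45 mm high; loose, standing near the board's rim; origin at the centre of its underside
- cork_vial: bystander: pale vial with cork, 26 mm across, 54 mm high; loose, standing near the board's rim; origin at the centre of its underside
- dark_cube: bystander: dark 30 mm cube with a brass disc on top; loose, standing near the board's rim; origin at the centre of its underside
- quartz: bystander: pink quartz lump, 34 x 26 mm, about 30 mm high; loose, standing near the board's rim; origin at the centre of its underside
- spray_bottle: bystander: lilac bottle, white cap, 38 mm across, 85 mm high; loose, standing near the board's rim; origin at the centre of its underside
- phone: bystander: phone lying screen up on the table beside the board, 158 x 77 x 9 mm; loose; origin at the centre of its underside

How it is judged:
By the outcome, as a careful person would: the job done as asked, in the order asked, and still so for the second after the job is handed in, while the arm keeps its last pose, push and grip.
It also fails if it takes over 48 s, if anything falls off the work surface, if the arm or the gripper's body presses on something with over 40 N, if the wrist force passes 120 N, or if a joint passes its speed limit or range.

### The arm

A 6-joint arm with a two-finger parallel gripper is mounted at the origin on the work surface. World frame = base frame: x ahead of the robot, y to its left, z up, the work surface at z = 0. Lengths are in mm, angles in rad, forces in N, time in s.
With the tool pointing down it reaches from about 275 to 750 mm from the base axis. Payload 10.2 kg.
Tool frame: the origin (TCP) lies between the finger pads; the fingertips stand 11 mm ahead of it and the grasp point (between the pads) lies 8 mm behind it; z points along the fingers, y is the line along which they close (so a half turn about z gives the same grasp; the last joint's range is limited). The gripper opens to 85 mm and grips with 20 to 120 N. Pads are 22 mm wide; open, the fingers measure 114 mm over their backs; the gripper's body (76 mm by 85 mm) begins 54 mm behind the grasp point. The pads swing forward as they close: fully open they stand 13 mm farther back than shut.
Start: joints at [-1.384, 0.313, 1.498, -0, 1.331, -0.223], TCP at [209.162, -481.542, 242.294] pointing down, gripper open.
Joint ranges: [-2.94, 2.94], [-0.97, 2.17], [0.19, 2.56], [-1.23, 4.37], [0.02, 3.11], [-2.88, 2.88]. Speed limits (rad/s): [2.39, 2.39, 3.01, 3.14, 3.14, 3.14].

### API

Orientations are given as a unit quaternion [w, x, y, z].
In Python, from rig import sense, eyes, finish_job gives the robot as it stands.
- The arm moves only by the shell command python3 -m jog 'ROWS' [FORCE]. ROWS is JSON, a list of rows, each a list of 7 numbers: the shift along the tool's x, y, z in m, then the turn, a rotation vector about the tool's x, y, z in rad, then the finger opening in m, from 0 to 0.0854. In form: [[dx, dy, dz, rx, ry, rz, gripper], ...]. A call has 1 to 5 rows; each row shifts and turns the commanded pose from where the row before left it, along the tool's axes as they then stand; what a row does not reach is not made up. A row lasts 1/10 s, in which the tool goes at most 50 mm and 8.59 degrees, less where a joint would pass 70% of its speed; a pose out of reach is approached as far as the arm can. A call is refused whole if a number of a shift passes 0.05 or a number of a turn 0.15, either way. A call with a gripper value outside its range is refused whole. The fingers move at their own pace and stop on an object; FORCE is the grip in N (left out, the last holds). Time passes only in rows, so rows that do not move let the fingers close. It gives the time, the measured TCP pose, the force, the opening and the grip force at its end, in the units of the state.
- sense(): the state, without advancing time (a new reading comes with each control period).
- eyes.capture(name): name is "side" or "top" or "wrist"; returns the picture (420x560x3 uint8, red, green, blue); there is no depth.
- eyes.calibration(name): a dict with "fx", "fy", "cx", "cy" (pixels), "cam_to_world" (4x4, takes a point from camera to world coordinates); the wrist camera has in their place "mount" (4x4, takes a point from camera to tool coordinates, whose origin is the TCP and whose axes are the flange's). Camera axes: x right, y down, z forward; pixel columns grow to the right and rows downward; lengths in mm; the calibration is good to about 2 mm. A picture is of the moment at which its call begins: read the wrist's pose just before it. calibration takes no time and is no camera call.
- finish_job(): hands the job in; it is judged then, once.
The state is a dict: "time_s": time; "joints": joint angles; "dq": joint speeds; "tau": joint torques, N m; "eef_pos": TCP position; "ee_rot": TCP orientation; "force": force on the tool from outside, world axes, zero at the start; "wrist_torque": the same for the moment, N m; "grip_width": opening from 0.0 (shut) to 1.0 (fully open); "grip_force": force on a finger pad.
Only numpy, scipy, OpenCV 4.12 (cv2) and the standard library are available. Lean on these libraries where they do the work, as an engineer would, in place of code of your own. Each camera call takes 0.05 s, during which the arm holds its last target. There are 200 camera calls.

## Working session

There is one attempt and no reset: what is moved stays moved. The work goes in short steps, Python scripts to look and compute and a shell command to move; the robot and the scene stay as the last step left them, time stands still between calls to the robot, and variables do not carry over. Pictures are saved under pics/ and viewed, at most 10 in all, crops included, and the job is handed in when it is done.

```bash
ls; mkdir -p pics; python3 - <<'E'
from rig import sense, eyes
import cv2,numpy as np
np.set_printoptions(precision=4,suppress=True)
s=sense();print(s['time_s'],s['eef_pos'],s['ee_rot'])
for n in ("side","top"):
    im=eyes.capture(n);cv2.imwrite(f'pics/{n}0.png',im[:,:,::-1])
    print(n,eyes.calibration(n))
print(eyes.calibration('wrist'))
E
```

```text
pics
0.0 [ 209.0917 -481.2743  241.7112] [-0.0007  0.9791  0.2034  0.    ]
side {'fx': 538.0182291767633, 'fy': 538.0182291767633, 'cx': 277.1403125184773, 'cy': 219.54564835005647, 'cam_to_world': array([[   0.9936,   -0.0575,    0.0971,  482.9495],
       [  -0.1128,   -0.4746,    0.8729, -799.2869],
       [  -0.0041,   -0.8783,   -0.4781,  600.1709],
       [   0.    ,    0.    ,    0.    ,    1.    ]])}
top {'fx': 476.4095260098958, 'fy': 476.4095260098958, 'cx': 278.6374205862917, 'cy': 212.1619428912865, 'cam_to_world': array([[   0.0109,   -0.9886,    0.1503,  439.072 ],
       [  -0.9999,   -0.0104,    0.0039,  134.3711],
       [  -0.0022,   -0.1503,   -0.9886, 1018.9942],
       [   0.    ,    0.    ,    0.    ,    1.    ]])}
{'fx': 301.8839193989011, 'fy': 301.8839193989011, 'cx': 276.78777250214796, 'cy': 204.21557493254844, 'mount': array([[   0.0015,   -0.9487,   -0.3162,   81.0527],
       [   1.    ,    0.0013,    0.0009,    0.369 ],
       [  -0.0004,   -0.3162,    0.9487, -131.3921],
       [   0.    ,    0.    ,    0.    ,    1.    ]])}
```

View pics/top0.png

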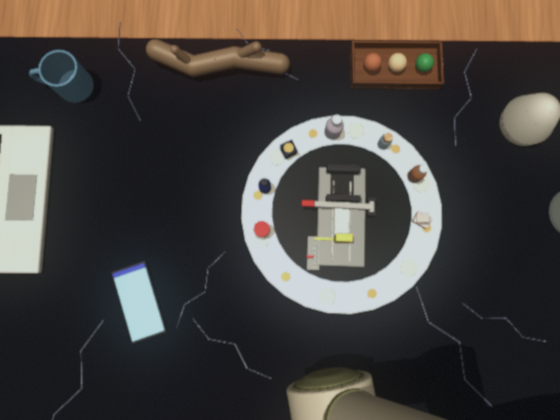

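View pics/side0.png

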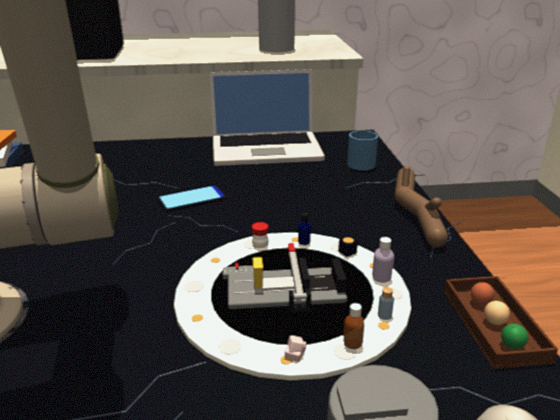

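The top view shows the cradle's +x pointing up in the image (world +x). The red grip is at (308,203), the tab at (344,238), the pointer at (322,239) and the red mark at (310,257). The side view shows the tab at (258,272) and the grip at (291,248).

```bash
cat > h.py <<'E'
from rig import sense, eyes
import cv2,numpy as np
from scipy.spatial.transform import Rotation as R
np.set_printoptions(precision=1,suppress=True)
def pose():
    s=sense();q=s['ee_rot'];T=np.eye(4);T[:3,:3]=R.from_quat([q[1],q[2],q[3],q[0]]).as_matrix();T[:3,3]=s['eef_pos'];return T
def cam(n):
    c=eyes.calibration(n);return c,(pose()@c['mount'] if n=='wrist' else c['cam_to_world'])
def ray(c,T,u,v):
    d=T[:3,:3]@np.array([(u-c['cx'])/c['fx'],(v-c['cy'])/c['fy'],1]);return T[:3,3],d/np.linalg.norm(d)
def plane(c,T,u,v,z):
    o,d=ray(c,T,u,v);return o+d*(z-o[2])/d[2]
def tri(rays):
    A=0;b=0
    for o,d in rays:
        P=np.eye(3)-np.outer(d,d);A=A+P;b=b+P@o
    x=np.linalg.solve(A,b);return x,[round(float(np.linalg.norm((np.eye(3)-np.outer(d,d))@(x-o))),1) for o,d in rays]
def blobs(im,col,box=None,amin=6):
    h=cv2.cvtColor(im,cv2.COLOR_RGB2HSV);H,S,V=[h[:,:,i].astype(int) for i in range(3)]
    m=((H<7)|(H>172))&(S>150)&(V>80) if col=='red' else (H>22)&(H<36)&(S>130)&(V>90)
    m=m.astype(np.uint8)
    if box: k=np.zeros_like(m);k[box[1]:box[3],box[0]:box[2]]=1;m*=k
    n,l,st,ce=cv2.connectedComponentsWithStats(m)
    out=[]
    for i in range(1,n):
        if st[i,4]>=amin:
            r=cv2.minAreaRect(np.argwhere(l==i)[:,::-1].astype(np.float32))
            out.append((ce[i],st[i],r))
    return out,m
E
python3 - <<'E'
from h import *
for n,b in (('top',(290,160,390,290)),('side',(200,225,350,310))):
    im=eyes.capture(n)
    for c in('red','yellow'):
        for ce,st,r in blobs(im,c,b)[0]: print(n,c,ce,st,np.array(cv2.boxPoints(r)).round(1).tolist())
def T(n,u,v): return ray(*cam(n),u,v)
print(tri([T('top',308,203),T('side',291.5,248)]))
# board outline centre
im=eyes.capture('top');m=(im.min(2)>130).astype(np.uint8)
cs=max(cv2.findContours(m[100:330,230:450],cv2.RETR_EXTERNAL,cv2.CHAIN_APPROX_NONE)[0],key=cv2.contourArea)+[230,100]
e=cv2.fitEllipse(cv2.convexHull(cs));print(e,plane(*cam('top'),*e[0],12))
print('height',sense()['eef_pos'])
E
```

```text
top red [307.6 202.7] [302 200  12   7  74] [[302.0, 200.0], [313.0, 200.0], [313.0, 206.0], [302.0, 206.0]]
side red [259.3 229. ] [252 225  17  11 137] [[252.0, 225.0], [268.0, 225.0], [268.0, 235.0], [252.0, 235.0]]
side red [291.2 247.5] [288 244   8   7  40] [[288.0, 244.0], [295.0, 244.0], [295.0, 250.0], [288.0, 250.0]]
side red [236.4 264.7] [235 263   4   5  17] [[235.0, 263.0], [238.0, 263.0], [238.0, 267.0], [235.0, 267.0]]
side yellow [257.5 262. ] [252 257  12  12 112] [[252.0, 257.0], [263.0, 257.0], [263.0, 268.0], [252.0, 268.0]]
side yellow [257.2 271.3] [254 270   6   5   9] [[254.0, 270.0], [255.60000610351562, 268.0], [260.6000061035156, 272.0], [259.0, 274.0]]
(array([606.7,  78. ,  55.1]), [1.5, 1.5])
((341.2397766113281, 214.25701904296875), (197.5126953125, 201.78146362304688), 117.9418716430664) [589.    4.5  12. ]
height [ 209.1 -481.4  242. ]
```

```bash
python3 - <<'E'
import cv2
a=cv2.imread('pics/top0.png')[110:320,235:450];b=cv2.imread('pics/side0.png')[220:340,190:400]
a=cv2.resize(a,None,fx=2.5,fy=2.5,interpolation=3)
cv2.imwrite('pics/topc.png',a)
E
```

```text
(no output)
```

View pics/topc.png

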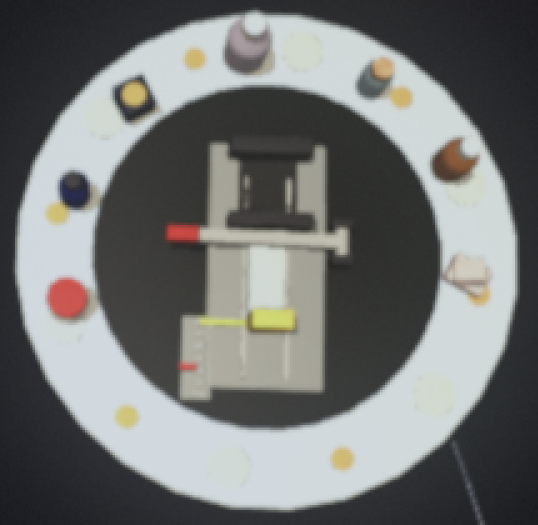

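The crop shows the lever lying across the cradle just in front of the black jaw, with the grip about 100 mm clear of the blue bottle and red jar. The cradle yaw is close to zero. I'll turn the tool so the fingers close along the cradle's x, then move over for a close look.

```bash
python3 -m jog '[[0,0,0,0,0,-0.14,0.05],[0,0,0,0,0,-0.14,0.05],[0,0,0,0,0,-0.14,0.05],[0,0,0,0,0,-0.14,0.05]]'
python3 -m jog '[[0,0,0,0,0,-0.14,0.05],[0,0,0,0,0,-0.14,0.05],[0,0,0,0,0,-0.14,0.05],[0,0,0,0,0,-0.14,0.05]]'
python3 -m jog '[[0.041,0.027,0,0,0,0,0.05],[0.041,0.027,0,0,0,0,0.05],[0.041,0.027,0,0,0,0,0.05],[0.041,0.027,0,0,0,0,0.05]]'
```

```text
time_s: 0.65
eef_pos: [209.1, -481.5, 242.2]
ee_rot: [-0.0, 0.883, 0.469, 0.0]
force: [0.4, 0.3, 0.1]
grip_width: 0.584
grip_force: 0.0
time_s: 1.05
eef_pos: [209.1, -481.5, 242.2]
ee_rot: [-0.0, 0.719, 0.695, 0.0]
force: [0.3, -1.1, -0.3]
grip_width: 0.589
grip_force: 0.0
time_s: 1.45
eef_pos: [324.5, -320.4, 242.3]
ee_rot: [0.0, 0.722, 0.692, 0.0]
force: [0.4, -0.2, -0.3]
grip_width: 0.583
grip_force: 0.0
```

```bash
python3 -m jog '[[0.041,0.026,0,0,0,0,0.05],[0.041,0.026,0,0,0,0,0.05],[0.041,0.026,0,0,0,0,0.05],[0.041,0.026,0,0,0,0,0.05],[0.041,0.026,0,0,0,0,0.05]]' >/dev/null
python3 -m jog '[[0.041,0.026,0,0,0,0,0.05],[0.041,0.026,0,0,0,0,0.05],[0.041,0.026,0,0,0,0,0.05],[0.020,0.026,0,0,0,0,0.05],[0,0,0,0,0,0,0.05]]'
python3 - <<'E'
from h import *
T=pose();c,W=cam('wrist');im=eyes.capture('wrist');cv2.imwrite('pics/w1.png',im[:,:,::-1])
np.save('w1.npy',W)
for col in('red','yellow'):
    for ce,st,r in blobs(im,col,None,30)[0]: print(col,ce,st,cv2.boxPoints(r).round().astype(int).tolist())
E
```

```text
time_s: 2.45
eef_pos: [573.5, 18.6, 241.4]
ee_rot: [-0.0, 0.72, 0.694, 0.0]
force: [-0.7, 0.7, 0.6]
grip_width: 0.58
grip_force: 0.0
red [248.7  21.1] [ 232    1   35   41 1124] [[232, 1], [266, 1], [266, 41], [232, 41]]
red [307.  123.6] [301 110  13  28 347] [[301, 110], [313, 110], [313, 137], [301, 137]]
red [208.5 131.6] [206 125   6  14  71] [[206, 125], [211, 125], [211, 138], [206, 138]]
yellow [325.2  16.1] [317   6  18  21 288] [[317, 6], [334, 6], [334, 26], [317, 26]]
yellow [421.4  79.4] [417  70  11  17  94] [[415, 72], [424, 70], [427, 86], [419, 87]]
yellow [169.6  85.7] [162  77  16  19 233] [[162, 77], [177, 77], [177, 95], [162, 95]]
yellow [444.2 123.7] [438 121  14   6  46] [[437, 122], [450, 120], [451, 124], [438, 127]]
yellow [243.5 157.2] [241 139   7  37 183] [[240, 139], [245, 139], [247, 175], [242, 175]]
yellow [240.4 192.5] [233 183  16  22 295] [[233, 183], [248, 183], [248, 204], [233, 204]]
```

View pics/w1.png

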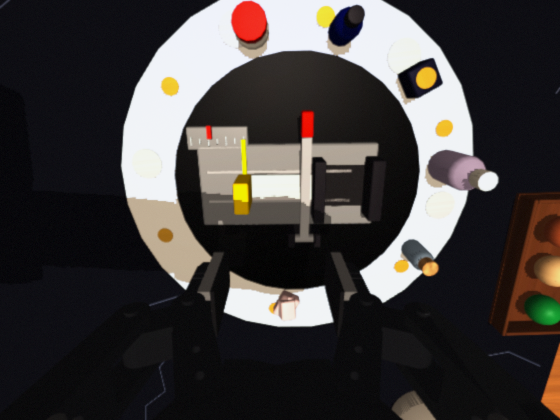

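The wrist view shows the grip at (307,124), the pointer tip at (243,139), the mark at (208.5,132) with its inner end near row 138, and the tab at (241,192).

```bash
python3 - <<'E'
from h import *
W=np.load('w1.npy');c=eyes.calibration('wrist')
t,s=cam('top'),cam('side')
g=tri([ray(c,W,307,123.6),ray(*t,307.6,202.7),ray(*s,291.2,247.5)]);print('grip',g)
print('mark',tri([ray(c,W,208.5,131.6),ray(*s,236.4,264.7)]), plane(c,W,208.5,138,26),plane(c,W,208.5,131.6,26))
print('ptr',plane(c,W,243,139,28),plane(c,W,245,170,28))
w=cv2.imread('pics/w1.png')[110:250,180:390]
b=cv2.imread('pics/side0.png')[220:320,200:360];a=cv2.imread('pics/top0.png')[190:280,290:390]
f=lambda i,k:cv2.resize(i,None,fx=k,fy=k,interpolation=cv2.INTER_CUBIC)
o=np.zeros((600,800,3),np.uint8)
x=f(w,3);print(x.shape)
x=f(w,2);o[:280,:420]=x
y=f(b,4);o[200:600,160:800][80:]=y[:320]
z=f(a,3);o[:270,430:730]=z
cv2.imwrite('pics/mix.png',o)
E
```

```text
grip (array([606.6,  78.9,  55.8]), [0.2, 0.9, 1.1])
mark (array([500.1,  72.5,  29.1]), [0.5, 0.5]) [498.1  65.3  26. ] [498.9  72.4  26. ]
ptr [537.2  63.1  28. ] [537.   27.7  28. ]
(420, 630, 3)
```

View pics/mix.png

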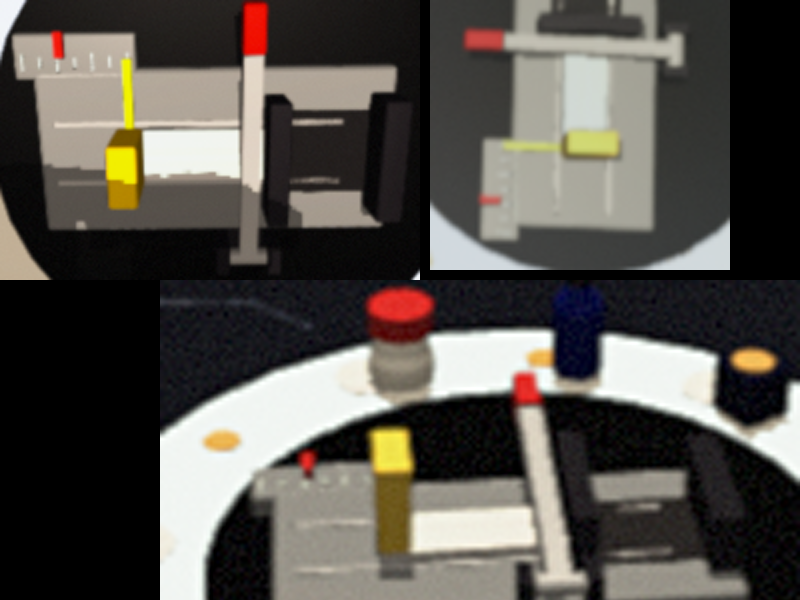

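```bash
python3 -m jog '[[0.0305,0.0155,0.01,0,0,0,0.05],[0.0305,0.0155,0.02,0,0,0,0.05],[0,0,0.04,0,0,0,0.05],[0,0,0.04,0,0,0,0.05],[0,0,0,0,0,0,0.05]]' 20
python3 - <<'E'
from h import *
c,W=cam('wrist');im=eyes.capture('wrist');cv2.imwrite('pics/w2.png',im[:,:,::-1])
for ce,st,r in blobs(im,'red',None,30)[0]: print(ce,st,plane(c,W,*ce,56))
t,s=cam('top'),cam('side')
print('tab',tri([ray(*t,343.7,237.7),ray(*s,257.7,262.75)]))
E
```

```text
time_s: 3.0
eef_pos: [602.4, 75.1, 127.5]
ee_rot: [-0.004, 0.722, 0.692, -0.003]
force: [-0.0, -0.0, 0.2]
grip_width: 0.585
grip_force: 0.0
[193.6  77.7] [ 168   50   52   56 2317] [553.8 173.2  56. ]
[283.5 215. ] [275 196  18  39 635] [606.8  80.   56. ]
[152.3 216.5] [148 208   9  18 128] [512.2  82.2  56. ]
tab (array([535.1,   7.8,  72.3]), [2.3, 2.3])
```

View pics/w2.png

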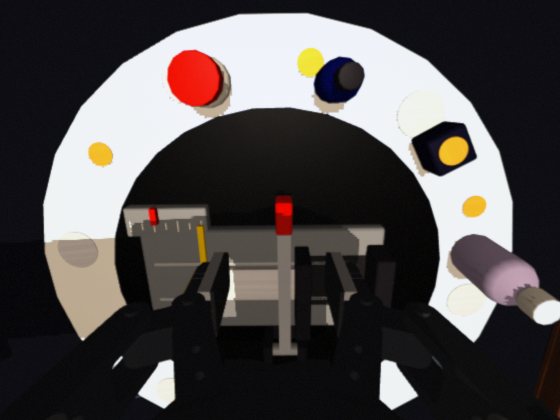

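The wrist view shows the grip at (283,215), centred between the fingers. The tab triangulates to (535,8), which matches the prediction. Next I descend and grip.

```bash
python3 -m jog '[[0.004,0.003,0.03,0,0,0,0.05],[0,0,0.03,0,0,0,0.05],[0,0,0.023,0,0,0,0.05],[0,0,0,0,0,0,0.05]]' 20
python3 -m jog '[[0,0,0,0,0,0,0.0],[0,0,0,0,0,0,0.0],[0,0,0,0,0,0,0.0],[0,0,0,0,0,0,0.0],[0,0,0,0,0,0,0.0]]' 20
```

```text
time_s: 3.45
eef_pos: [608.1, 78.9, 49.2]
ee_rot: [-0.001, 0.722, 0.692, -0.001]
force: [-0.3, 0.4, -0.6]
grip_width: 0.583
grip_force: 0.0
time_s: 3.95
eef_pos: [607.3, 79.7, 50.2]
ee_rot: [-0.001, 0.721, 0.693, -0.001]
force: [-9.3, 0.7, 2.7]
grip_width: 0.134
grip_force: 27.7
```

Gripped at 11.4 mm. Now I follow the arc.

```bash
python3 -m jog '[[-0.005,0,-0.023,0,0,0,0],[-0.0074,0,-0.0189,0,0,0,0],[-0.0102,0,-0.0176,0,0,0,0],[0,0,0,0,0,0,0]]' 20
python3 - <<'E'
from h import *
t,s=cam('top'),cam('side');r=[]
for cm,n in((t,'top'),(s,'side')):
    im=eyes.capture(n)
    for ce,st,_ in blobs(im,'red',(270,170,330,260),10)[0]: print(n,ce,st[4])
print(sense()['wrist_torque'])
E
```

```text
time_s: 4.35
eef_pos: [606.6, 56.5, 111.5]
ee_rot: [-0.001, 0.722, 0.692, -0.0]
force: [-8.4, 3.6, 2.2]
grip_width: 0.13
grip_force: 27.1
side [293.3 226.3] 66
[0.1 1.3 0.3]
```

The lever is following, so I continue.

```bash
python3 -m jog '[[-0.0127,0,-0.0159,0,0,0,0],[-0.0149,0,-0.0137,0,0,0,0],[-0.0168,0,-0.0114,0,0,0,0],[-0.0183,0,-0.0088,0,0,0,0],[-0.0194,0,-0.0059,0,0,0,0]]'
python3 -m jog '[[-0.0201,0,-0.003,0,0,0,0],[-0.0203,0,0,0,0,0,0],[-0.0201,0,0.0032,0,0,0,0],[-0.0065,0,0.0016,0,0,0,0],[0,0,0,0,0,0,0]]'
```

```text
time_s: 4.95
eef_pos: [603.8, -25.2, 166.5]
ee_rot: [-0.0, 0.721, 0.693, 0.0]
force: [-2.2, 1.2, -1.8]
grip_width: 0.134
grip_force: 25.5
time_s: 5.45
eef_pos: [601.9, -93.3, 164.7]
ee_rot: [0.002, 0.722, 0.692, 0.001]
force: [-0.9, -0.3, 6.5]
grip_width: 0.137
grip_force: 25.9
```

```bash
python3 -m jog '[[0,0,0,0,0,0,0.05],[0,0,0,0,0,0,0.05],[0,0,0,0,0,0,0.05],[0,0,-0.03,0,0,0,0.05],[0,0,-0.03,0,0,0,0.05]]'
python3 -m jog '[[0.033,-0.0236,0,0,0,0,0.05],[0.033,-0.0236,0,0,0,0,0.05],[0.033,-0.0236,0,0,0,0,0.05],[0,0,0.045,0,0,0,0.05],[0,0,0,0,0,0,0.05]]'
python3 - <<'E'
from h import *
print(pose()[:3,3]);c,W=cam('wrist');im=eyes.capture('wrist');a=eyes.capture('side')
for ce,st,r in blobs(im,'yellow',None,60)[0]: print(ce,st,plane(c,W,*ce,76))
cv2.imwrite('pics/w3.png',np.hstack([cv2.resize(im,(400,300)),cv2.resize(a,(400,300))])[:,:,::-1])
E
```

```text
time_s: 5.95
eef_pos: [601.1, -91.7, 222.9]
ee_rot: [-0.001, 0.721, 0.693, -0.0]
force: [0.9, -1.1, 1.4]
grip_width: 0.587
grip_force: 0.0
time_s: 6.45
eef_pos: [532.3, 11.1, 174.0]
ee_rot: [-0.003, 0.721, 0.693, -0.002]
force: [-0.3, 0.1, 0.4]
grip_width: 0.587
grip_force: 0.0
[532.3  11.1 174. ]
[190.3  70.9] [180  60  22  23 381] [475.  115.9  76. ]
[281.4 159.9] [279 137   6  45 257] [536.7  51.   76. ]
[282.3 202.1] [273 194  19  22 321] [536.3  17.1  76. ]
```

View pics/w3.png

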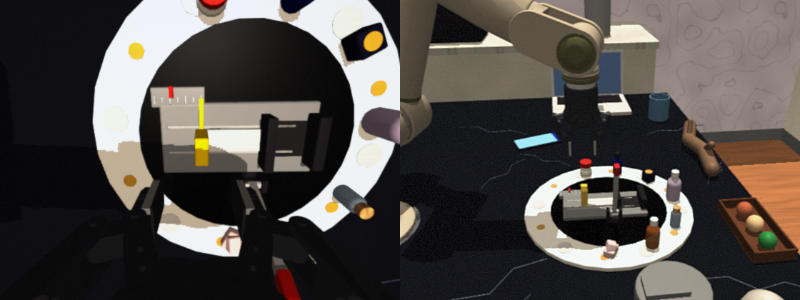

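The left panel shows the lever upright beyond the cradle and the tab free between the fingers. The right panel shows the lever standing with nothing disturbed. I descend onto the tab and grip it.

```bash
python3 -m jog '[[-0.003,0.003,0.04,0,0,0,0.05],[0,0,0.04,0,0,0,0.05],[0,0,0.04,0,0,0,0.05],[0,0,0.004,0,0,0,0.05],[0,0,0,0,0,0,0.05]]'
python3 -m jog '[[0,0,0,0,0,0,0.0],[0,0,0,0,0,0,0.0],[0,0,0,0,0,0,0.0],[0,0,0,0,0,0,0.0],[0,0,0,0,0,0,0.0]]' 60
python3 - <<'E'
from h import *
c,W=cam('wrist');im=eyes.capture('wrist')
for col in('red','yellow'):
  for ce,st,r in blobs(im,col,(0,60,560,300),15)[0]: print(col,ce,st,plane(c,W,*ce,28))
cv2.imwrite('pics/w4.png',im[:,:,::-1])
E
```

```text
time_s: 7.05
eef_pos: [538.7, 6.1, 55.0]
ee_rot: [0.0, 0.722, 0.692, 0.0]
force: [1.2, 0.7, 0.2]
grip_width: 0.591
grip_force: 0.0
time_s: 7.55
eef_pos: [535.7, 6.7, 55.6]
ee_rot: [-0.002, 0.721, 0.693, -0.002]
force: [-18.8, -1.1, 17.6]
grip_width: 0.178
grip_force: 58.6
red [201.5 136.9] [195 123  14  29 318] [499.2  72.6  28. ]
yellow [275.7 187.5] [271 152  12  73 705] [536.5  44.1  28. ]
```

View pics/w4.png

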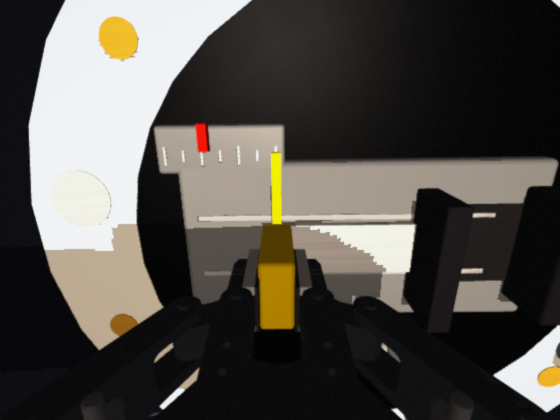

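The wrist view shows the tab gripped, the pointer tip at (276,152), and the mark's inner end at (202,151). That is about 38 mm to go, so I pull most of it.

```bash
cat > m.py <<'E'
from h import *
s=sense();c,W=cam('wrist');im=eyes.capture('wrist');T=pose()
R_=blobs(im,'red',(100,90,400,220),15)[0];Y=blobs(im,'yellow',(100,90,400,260),15)
rc=max(R_,key=lambda b:b[1][4]);st=max(Y[0],key=lambda b:b[1][4])[1]
m=Y[1];rows=range(st[1]+1,st[1]+9);cols=[np.nonzero(m[r,st[0]:st[0]+st[2]])[0].mean()+st[0] for r in rows]
p=plane(c,W,np.mean(cols),np.mean(list(rows)),28)
u,v=rc[0]
for z in(25,28): q=plane(c,W,u,v,z);print('red',(u,v),rc[1],'dx along cradle (ptr-mark)',(p-q)@T[:3,1])
print('ptr',np.mean(cols),st,'force',np.array(s['force']),s['grip_force'],s['grip_width'],s['eef_pos'],s['time_s'])
cv2.imwrite('pics/last.png',im[:,:,::-1])
E
python3 -m jog '[[0,-0.008,0,0,0,0,0],[0,-0.008,0,0,0,0,0],[0,-0.008,0,0,0,0,0],[0,-0.008,0,0,0,0,0],[0,0,0,0,0,0,0]]'
python3 m.py
```

```text
time_s: 8.1
eef_pos: [507.0, 7.5, 55.5]
ee_rot: [0.003, 0.721, 0.693, 0.002]
force: [7.5, -1.3, 1.4]
grip_width: 0.179
grip_force: 59.1
red (np.float64(256.31879194630875), np.float64(135.7751677852349)) [251 122  11  29 298] dx along cradle (ptr-mark) 10.085639840175869
red (np.float64(256.31879194630875), np.float64(135.7751677852349)) [251 122  11  29 298] dx along cradle (ptr-mark) 9.886468191918372
ptr 275.5 [271 152  11  73 688] force [ 7.5 -1.3  1.4] 59.11879777908325 0.17924151620916728 [507.    7.5  55.5] 8.1
```

```bash
python3 -m jog '[[0,-0.005,0,0,0,0,0],[0,-0.005,0,0,0,0,0],[0,0,0,0,0,0,0],[0,0,0,0,0,0,0],[0,0,0,0,0,0,0]]'
python3 m.py; python3 -c "
import cv2
cv2.imwrite('pics/l1.png',cv2.resize(cv2.imread('pics/last.png')[100:250,180:380],None,fx=4,fy=4,interpolation=0))"
```

```text
time_s: 8.65
eef_pos: [497.9, 7.7, 55.4]
ee_rot: [0.003, 0.721, 0.693, 0.002]
force: [9.1, -2.3, 2.5]
grip_width: 0.178
grip_force: 59.2
red (np.float64(273.67241379310343), np.float64(135.84137931034482)) [269 122  11  29 290] dx along cradle (ptr-mark) 0.9723969448545035
red (np.float64(273.67241379310343), np.float64(135.84137931034482)) [269 122  11  29 290] dx along cradle (ptr-mark) 0.942893139171915
ptr 275.5 [270 152  12  72 711] force [ 9.1 -2.3  2.5] 59.153462648391724 0.17785096962499897 [497.9   7.7  55.4] 8.65
```

View pics/l1.png

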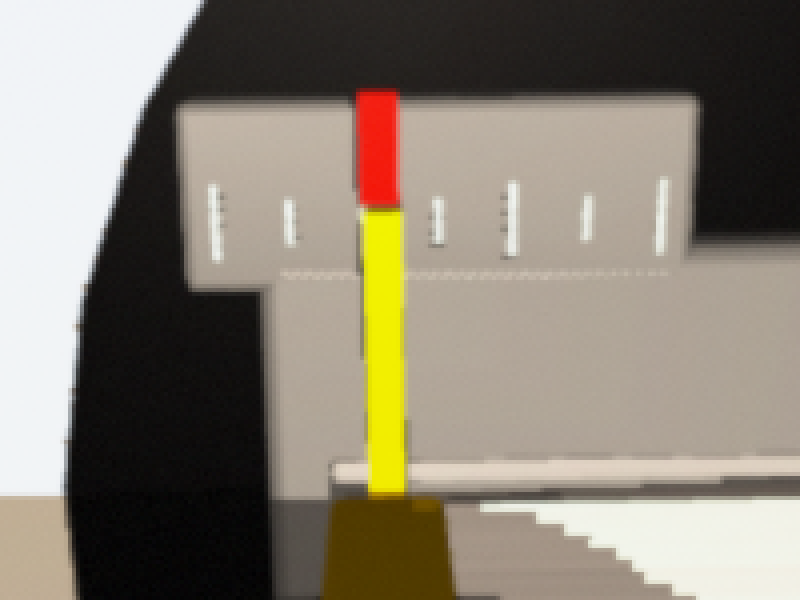

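The crop shows the yellow tip at x≈384 and the red mark at x≈378, so about 0.7 mm is left. I make a fine nudge.

```bash
python3 -m jog '[[0,-0.0007,0,0,0,0,0],[0,0,0,0,0,0,0],[0,0,0,0,0,0,0],[0,0,0,0,0,0,0],[0,0,0,0,0,0,0]]'
python3 m.py; python3 - <<'E'
from h import *
im=eyes.capture('side');t=eyes.capture('top')
a=np.vstack([cv2.resize(im[210:350,160:430],(540,280)),cv2.resize(t[100:240,230:500],(540,280))])
cv2.imwrite('pics/fin.png',a[:,:,::-1])
E
```

```text
time_s: 9.2
eef_pos: [497.3, 7.8, 55.5]
ee_rot: [0.003, 0.721, 0.693, 0.002]
force: [8.6, -2.0, 2.4]
grip_width: 0.176
grip_force: 59.3
red (np.float64(275.2990033222591), np.float64(135.80398671096344)) [270 122  11  30 301] dx along cradle (ptr-mark) 0.11881503803718924
red (np.float64(275.2990033222591), np.float64(135.80398671096344)) [270 122  11  30 301] dx along cradle (ptr-mark) 0.10499815133881904
ptr 275.5 [271 152  11  73 691] force [ 8.6 -2.   2.4] 59.277257323265076 0.1761211070290255 [497.3   7.8  55.5] 9.2
```

View pics/fin.png

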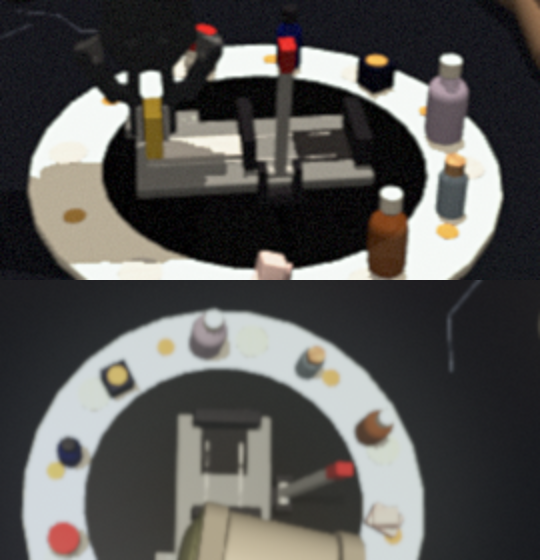

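The side and top views show the lever leaning past upright, the jaw pulled out and held, and all bystanders standing where they were. The pointer is aligned to about 0.1 mm.

```bash
python3 -c "from rig import finish_job; print(finish_job())"
```

```text
the job is handed in; nothing more can be done
None
```

The job is handed in: the lever leans past upright, and the gripper still holds the jaw with its pointer about 0.1 mm from the red mark by the wrist camera. The bottles, stones and phone look undisturbed, though I did not re-check the phone in the last pictures.

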